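Fit the grating insert into the vegetable slicer

ROBOT

A 6-joint arm with a two-finger parallel gripper is mounted at the origin on a cart in front of the work surface, level with it; the furniture and walls round the work are solid. World frame = base frame: x ahead of the robot, y to its left, z up, the work surface at z = 0. Lengths are in m, angles in rad, forces in N, time in s.
With the tool pointing down it reaches from about 0.3 to 0.775 m from the base axis. Payload 14.6 kg.
Tool frame: the origin (TCP) lies on the centre line of the jaws, within the pads' length; the fingertips stand 8 mm ahead of it and the grasp point (between the pads) lies 11 mm behind it; z points along the fingers, y is the direction in which the jaws open and shut (so a half turn about z gives the same grasp; the last joint's range is limited). The gripper opens to 85 mm and grips with 20 to 120 N. Pads are 22 mm wide; open, the fingers measure 114 mm over their backs; the gripper's body (76 mm by 85 mm) begins 54 mm behind the grasp point. The pads swing forward as they close: fully open they stand 13 mm farther back than shut.
Start: joints at [-1.265, 0.3, 1.521, -0, 1.321, -0.067], TCP at [0.2, -0.512, 0.239] pointing down, gripper open.
Joint ranges: [-3.03, 3.03], [-0.79, 2.21], [0.23, 2.52], [-1.04, 4.18], [0, 3.07], [-2.55, 2.55]. Speed limits (rad/s): [2.22, 2.22, 2.57, 3.14, 3.14, 3.14].

INTERFACE

Orientations are given as a unit quaternion [w, x, y, z].
In Python, from rig import ctrl, read_camera, job gives the robot as it stands. The module is installed in compiled form; this text tells all that it offers.
- The arm moves only by the tool step_arm, never from a script. Its argument "increments" is a list of rows, each a list of 4 numbers: the shift along the tool's x, y, z normalised to -1 to 1, where 1 is 20 cm, then the turn about the tool's z normalised to -1 to 1, where 1 is pi/4 rad. In form: [[dx, dy, dz, yaw], ...]. A call has 1 to 5 rows; each row shifts and turns the commanded pose from where the row before left it, along the tool's axes as they then stand; what a row does not reach is not made up. A row lasts 1/12 s, in which the tool goes at most 41.7 mm and 7.16 degrees, less where a joint would pass 70% of its speed; a pose out of reach is approached as far as the arm can. A call with a number of a shift or a turn outside -1 to 1 is refused whole. A call with a gripper value outside its range is refused whole. "grip" is the opening, from 0 (shut) to 1 (fully open), set as the call begins (left out, the last holds). The fingers move at their own pace and stop on an object; "grip_force" is the grip in N (left out, the last holds). Time passes only in rows, so rows that do not move let the fingers close. It gives the time, the measured TCP pose, the force and the opening at its end, in the units of the state.
- ctrl.observe(): the state, without advancing time (a new reading comes with each control period).
- read_camera(name): name is "side" or "top" or "wrist"; returns a dict with "img" (420x560x3 uint8, red, green, blue), "range_z" (420x560 float32, m along the optical axis (not along the pixel's ray), 0 where there is no reading), "intrinsics" (3x3 intrinsics, pixels), "rvec" (rotation vector, rad) and "tvec" (3), from world to camera coordinates, as OpenCV has them; the wrist camera has in their place "tool_from_camera" (4x4, takes a point from camera to tool coordinates, whose origin is the TCP and whose axes are the flange's). Camera axes: x right, y down, z forward; pixel columns grow to the right and rows downward; lengths in m; the calibration is good to about 2 mm. A picture is of the moment at which its call begins: read the wrist's pose just before it.
- job.sign_off(): hands the job in, once; it reports no verdict.
The state is a dict: "time_s": time; "joints": joint angles; "joint_vel": joint speeds; "tau": joint torques, N m; "tool_pos": TCP position; "ee_rot": TCP orientation; "ft_force": force on the tool from outside, world axes, zero at the start; "moment": the same for the moment, N m; "gripper_width": finger opening in m.
Only numpy, scipy, OpenCV 4.12 (cv2) and the standard library are available. Lean on these libraries where they do the work, as an engineer would, in place of code of your own. Each camera call takes 0.05 s, during which the arm holds its last target. There are 200 camera calls.

TASK

Get the vegetable slicer ready for grating: put the orange grating insert, steel side up, into the slicer's empty recess and press it down until it is flush with the slicer's top. Then slide the black bolt with the red grip fully home over the end of the insert to lock it in. Leave the green slicing insert, the sardine tin and the peeler where they lie.

Things in the scene. Friction and masses are not known exactly. Their poses are not given: they have to be found in the camera images.
- slicer: White vegetable slicer, lying flat and fixed on the worktop, 244 x 100 x 34 mm (its x, y, z); origin at the centre of its underside. A recess is in the middle of its top, the bolt at the +x end, a ribbed steel run-on plate at the -x end. Grey guides beside the bolt (y = +-31 mm, x = 66 to 118 mm) and a stop behind it (x = 117 mm) rise 8 mm above the slicer's top.
- recess (a point): Centre of the mouth of the recess, level with the slicer's top (z = 34 mm); axes as the slicer's. The recess is 114 mm along x by 60 mm along y, which gives an insert 2 mm of play on each side, with a 4 mm 45 degree bevel round its mouth.
- lifter (a joint): Grey plate, 100 x 50 mm, in the recess that lifts inserts out, m: 0 fully up, 0.010 fully down. It starts up (0 to 0.002), so an insert laid on it stands 8 to 10 mm proud of the slicer's top. Stiff, about 6 N to push down, and stays where it is left. At 0.010 an insert on it is flush.
- lifter_top (a point): Centre of the lifter plate's upper face.
- bolt (a joint): Locking bolt, m: 0 open, 0.022 fully home, moved towards the slicer's -x, where it covers the last 11 mm of the insert. Starts at 0 to 0.003; about 2 N to slide; stays where left. It runs 2 mm above the slicer's top, so it passes only over a flush insert. Black plate 34 x 54 x 4 mm with a red grip on it.
- bolt_grip (a point): Centre of the top of the bolt's upright red grip, 25 mm above the slicer's top and 19 mm above the bolt's plate; the grip is 8 mm along the slicer's x, 40 mm along y. Moves with the bolt.
- grater: Grating insert: orange flat block, 110 x 56 x 20 mm (its x, y, z), 0.1 to 0.2 kg, steel top with rows of round holes; origin at the centre of its underside. Lies steel side up; fits the recess either way round, its x along the slicer's x. Hold it by its upper 6 mm across the 56 mm width, so the fingers stay clear of the slicer when it lies on the raised lifter.
- grater_top (a point): Centre of the grating insert's upper face, 20 mm above its origin.
- blade: Slicing insert, not wanted: same size but green, with one slanting blade; origin at the centre of its underside. The two inserts may lie in each other's places.
- sardine_tin: Blue and gold sardine tin, 63 x 105 x 24 mm, lying flat; origin at the centre of its underside. Bystander.
- peeler: Black-handled peeler, 51 x 172 x 17 mm, lying flat; origin at the centre of its underside. Bystander.

How it is judged:
By the outcome, as a careful person would: the job done as asked, in the order asked, and still so for the second after the job is handed in, with the robot touching nothing.
It also fails if it takes over 54 s, if anything falls off the work surface, if the arm or the gripper's body presses on something with over 40 N, if the wrist force passes 120 N, or if a joint passes its speed limit or range.

## Working session

There is one attempt and no reset: what is moved stays moved. The work goes in short steps, Python scripts to look and compute and a tool call to move; the robot and the scene stay as the last step left them, time stands still between calls to the robot, and variables do not carry over. Pictures are saved under pics/ and viewed, about 8 in all and at most 12, crops included, and the job is handed in when it is done.

Besides the shell and the picture viewer there is one more tool, called after "Request:" as a command line: name --pt "numbers of a row" for each row, then --argument value for the rest. step_arm: Moves the arm, as the interface text tells. Scaled input: -1 to 1 covers 20 cm each way for a shift and pi/4 rad each way for a turn. Its arguments: {"type":"object","properties":{"increments":{"type":"array"},"grip":{"type":"number"},"grip_force":{"type":"number"}},"required":["increments"]}

```bash
mkdir -p pics; cat > h.py <<'E'
import numpy as np, cv2
from rig import ctrl, read_camera, job
from scipy.spatial.transform import Rotation as R
def cam(name):
    s=ctrl.observe(); c=read_camera(name); K=np.array(c["intrinsics"])
    if name=="wrist":
        q=s["ee_rot"]; T=np.eye(4); T[:3,:3]=R.from_quat([q[1],q[2],q[3],q[0]]).as_matrix(); T[:3,3]=s["tool_pos"]
        M=T@np.array(c["tool_from_camera"])
    else:
        W=np.eye(4); W[:3,:3]=cv2.Rodrigues(np.array(c["rvec"],float))[0]; W[:3,3]=np.ravel(c["tvec"]); M=np.linalg.inv(W)
    return c["img"],c["range_z"],K,M
def onplane(uv,z,K,M):
    uv=np.atleast_2d(uv).astype(float); d=np.c_[uv,np.ones(len(uv))]@np.linalg.inv(K).T@M[:3,:3].T
    return M[:3,3]+d*((z-M[2,3])/d[:,2])[:,None]
def cloud(rz,K,M):
    v,u=np.mgrid[:rz.shape[0],:rz.shape[1]]; p=np.stack([u*rz,v*rz,rz],-1)@np.linalg.inv(K).T
    return p@M[:3,:3].T+M[:3,3]
def save(n,img): cv2.imwrite("pics/"+n+".png",img[...,::-1])
E
python3 - <<'E'
from h import *
s=ctrl.observe(); print(s)
a=cam("top");b=cam("side")
save("top0",a[0]);save("side0",b[0])
np.savez("top0.npz",img=a[0],rz=a[1],K=a[2],M=a[3])
print(a[3],b[3])
E
```

```text
{'time_s': 0.0, 'joints': array([-1.26461161e+00,  3.00502180e-01,  1.52159213e+00, -6.75507529e-06,
        1.32067805e+00, -6.65866596e-02]), 'joint_vel': array([-0.00104406, -0.00159349, -0.00225986, -0.00041772,  0.00049751,
        0.00055133]), 'tau': array([-5.95555655e-03, -5.43513072e+01, -3.61786795e+01, -4.09104105e-04,
        4.08964930e-03, -6.07494871e-05]), 'tool_pos': array([ 0.20024421, -0.51201305,  0.23869958]), 'ee_rot': array([-5.85237434e-04,  9.82680088e-01,  1.85309190e-01, -7.37437842e-05]), 'ft_force': array([ 0.15560828,  0.07328072, -0.08979642]), 'moment': array([ 0.05723071, -0.04958365, -0.02509964]), 'gripper_width': 0.0853007028475722}
[[-1.02830715e-03 -9.93950659e-01  1.09822721e-01  4.17123400e-01]
 [-9.99996916e-01  1.27034793e-03  2.13397723e-03 -2.45256751e-01]
 [-2.26058114e-03 -1.09820188e-01 -9.93948900e-01  1.14837600e+00]
 [ 0.00000000e+00  0.00000000e+00  0.00000000e+00  1.00000000e+00]] [[-0.99740649 -0.03548314  0.06261974  0.46161542]
 [-0.07147737  0.38627506 -0.91961001  0.79039868]
 [ 0.00844221 -0.92170089 -0.3878095   0.51277984]
 [ 0.          0.          0.          1.        ]]
```

View pics/top0.png

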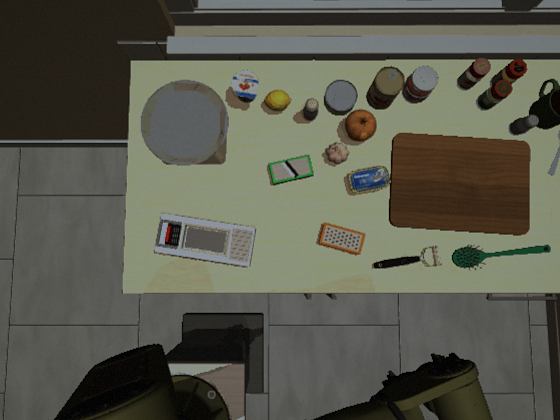

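The top view shows the slicer at about (205,240) with its bolt at the left end (170,235). The orange grater is at (341,238), the green blade at (291,170), the tin at (368,180) and the peeler at (405,260). Next I'll measure the poses.

```bash
python3 - <<'E'
from h import *
d=np.load("top0.npz"); img,rz,K,M=d["img"],d["rz"],d["K"],d["M"]
P=cloud(rz,K,M); hsv=cv2.cvtColor(img,cv2.COLOR_RGB2HSV)
print("table z",np.median(P[200:220,290:320,2]))
def rect(m,z,name):
    m=m.astype(np.uint8); c=max(cv2.findContours(m,0,2)[0],key=cv2.contourArea)
    w=onplane(c[:,0,:],z,K,M)[:,:2]; (cx,cy),(a,b),t=cv2.minAreaRect((w*1000).astype(np.float32)); 
    print(name,cx,cy,a,b,t,"long-axis deg",t if a>b else t+90); 
def box(u0,v0,u1,v1):
    m=np.zeros(img.shape[:2],bool); m[v0:v1,u0:u1]=1; return m
Z=P[...,2]
for n,bx,zc in(("grater",(310,212,372,264),.02),("blade",(260,145,322,195),.02),("slicer",(145,205,265,275),.034)):
    b=box(*bx); print(n,"z top",np.percentile(Z[b&(Z>.6*zc)],[20,50,90])); rect(b&(Z>.6*zc),zc,n+" depth")
H,S,V=[hsv[...,i].astype(int) for i in range(3)]
rect(box(310,212,372,264)&(((H<20)&(S>110))|(Z>.012)),.02,"grater col+z")
rect(box(145,205,265,275)&((H<6)|(H>174))&(S>140)&(V>60),.055,"red grip")
b=box(185,225,232,258); print(hsv[238,205],hsv[238,190],hsv[236,228],Z[225:255:5,205],Z[238,185:232:4],Z[235,150:185:3])
rect(box(183,220,233,262)&(Z<.0285),.034,"recess")
s=img[195:280,140:375]; save("c1",cv2.resize(s,None,fx=3.3,fy=3.3,interpolation=cv2.INTER_CUBIC))
E
```

```text
table z 0.0010692478950654616
grater z top [0.01937419 0.02145847 0.02455579]
grater depth 465.3031005859375 -411.1326599121094 110.01070404052734 56.955989837646484 74.31331634521484 long-axis deg 74.31331634521484
blade z top [0.01966675 0.02142874 0.02457053]
blade depth 646.397705078125 -281.2034912109375 57.28865051269531 109.65935516357422 13.072123527526855 long-axis deg 103.07212352752686
slicer z top [0.02648729 0.03433743 0.04037594]
slicer depth 462.2110290527344 -62.990081787109375 247.5620574951172 101.67241668701172 81.18098449707031 long-axis deg 81.18098449707031
grater col+z 465.96875 -410.4527282714844 111.90503692626953 57.33881378173828 73.8865737915039 long-axis deg 73.8865737915039
red grip 477.13494873046875 28.74139404296875 7.632260322570801 38.76671600341797 81.12813568115234 long-axis deg 171.12813568115234
[26 22 83] [17 22 83] [ 19  57 125] [0.0317348  0.02541087 0.02354355 0.02250193 0.02185838 0.01289787] [0.01042769 0.02511005 0.02388732 0.02523777 0.02362035 0.02371025
 0.02576232 0.02323924 0.02065687 0.01988311 0.0225339  0.0324134 ] [-0.00063306 -0.00112283  0.00665967  0.04630236  0.03427233  0.03168053
  0.05968173  0.03882477  0.04051212  0.04083934  0.03390981  0.03440108]
recess 463.1189270019531 -61.13461685180664 116.65831756591797 60.77650833129883 80.55046081542969 long-axis deg 80.55046081542969
```

View pics/c1.png

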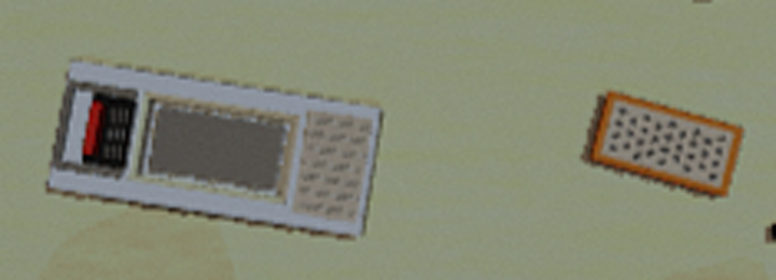

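Grip, recess and outline all agree: slicer yaw is about 81° with the bolt at the +y end. The grater is at (465,-411) mm with yaw about 74°. I'll move above it.

Request:
step_arm --pt "0.2 0 0 0" --pt "0.2 0 0 0" --pt "0.2 0 0 0" --pt "0.2 0 0 0" --pt "0.2 0 0 0" --grip 1

```text
time_s: 0.52
tool_pos: [0.3881, -0.4383, 0.239]
ee_rot: [-0.0, 0.983, 0.185, -0.0]
ft_force: [-0.1, -1.1, -0.4]
gripper_width: 0.0853
```

Request:
step_arm --pt "0.2 0 0 0" --pt "0.2 0.01 0 0" --pt "0.02 0 0 -0.146" --pt "0 0 0 -0.146" --pt "0 0 0 -0.146"

```text
time_s: 0.93
tool_pos: [0.4662, -0.4099, 0.2385]
ee_rot: [-0.001, 0.935, 0.354, -0.0]
ft_force: [-0.2, -0.2, -0.3]
gripper_width: 0.0855
```

Request:
step_arm --pt "0 0 0.1 -0.146" --pt "0 0 0.1 -0.146" --pt "0 0 0.1 -0.146" --pt "0 0 0.1 -0.146" --pt "0 0 0.1 -0.146"

```text
time_s: 1.35
tool_pos: [0.4653, -0.4104, 0.138]
ee_rot: [-0.0, 0.797, 0.604, -0.0]
ft_force: [0.3, -0.2, -0.2]
gripper_width: 0.0856
```

Request:
step_arm --pt "0 0 0 0" --pt "0 0 0 0" --pt "0 0 0 0"

```text
time_s: 1.6
tool_pos: [0.4659, -0.411, 0.1405]
ee_rot: [0.001, 0.8, 0.6, 0.0]
ft_force: [0.5, 0.1, 0.3]
gripper_width: 0.0854
```

```bash
cat > w.py <<'E'
from h import *
import sys
s=ctrl.observe(); img,rz,K,M=cam("wrist"); P=cloud(rz,K,M); Z=P[...,2]
print("t",s["time_s"],"pos",s["tool_pos"],"q",s["ee_rot"],"f",s["ft_force"],"w",s["gripper_width"])
q=s["ee_rot"]; r=R.from_quat([q[1],q[2],q[3],q[0]]).as_matrix(); print("x ang",np.degrees(np.arctan2(r[1,0],r[0,0])),"y ang",np.degrees(np.arctan2(r[1,1],r[0,1])))
save(sys.argv[1],img); np.savez(sys.argv[1]+".npz",img=img,rz=rz,K=K,M=M,tcp=s["tool_pos"],r=r)
def rect(m,z,name):
    m=cv2.morphologyEx(m.astype(np.uint8),cv2.MORPH_OPEN,np.ones((3,3))); cs=cv2.findContours(m,0,2)[0]
    if not cs: print(name,"none"); return
    c=max(cs,key=cv2.contourArea); w=onplane(c[:,0,:],z,K,M)[:,:2]*1000
    (cx,cy),(a,b),t=cv2.minAreaRect(w.astype(np.float32)); print(name,np.round([cx,cy,a,b,t if a>b else t+90],2),"px bbox",cv2.boundingRect(c))
E
cat > g.py <<'E'
from w import *
hsv=cv2.cvtColor(img,cv2.COLOR_RGB2HSV).astype(int)
m=(Z>.013)&(Z<.028)&(np.hypot(P[...,0]-.465,P[...,1]+.411)<.075)
rect(m,.02,"grater z"); print("ztop",np.median(Z[m]))
rect(m|((hsv[...,0]<18)&(hsv[...,1]>140)&(hsv[...,2]>60)&(np.hypot(P[...,0]-.465,P[...,1]+.411)<.075)),.02,"grater col")
E
python3 g.py w1
```

```text
t 1.6 pos [ 0.46587888 -0.41095271  0.14052906] q [6.53936270e-04 8.00203109e-01 5.99728730e-01 8.34312444e-05] f [0.50483809 0.10061357 0.257806  ] w 0.08543503738603646
x ang 73.70094099878276 y ang -16.299016242366722
grater z [ 466.47 -406.99  109.23   55.48   74.33] px bbox (239, 134, 73, 132)
ztop 0.020518219940765914
grater col [ 466.47 -406.99  109.23   55.48   74.33] px bbox (239, 134, 73, 132)
```

View pics/w1.png

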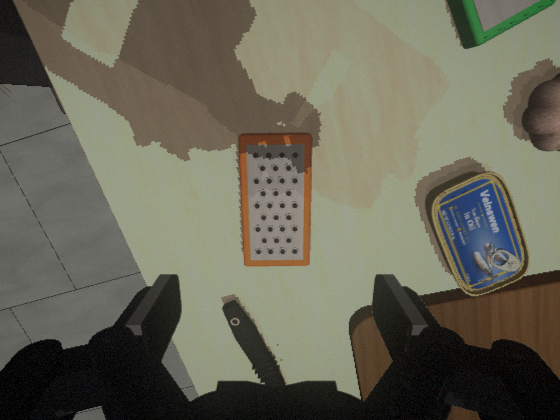

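The wrist view shows the grater centred at about (276,200), steel side up, and the open fingertips at (165,280) and (385,280). I'll get the fingertip position from the depth data.

```bash
cat > tips.py <<'E'
from h import *
import sys
d=np.load(sys.argv[1]+".npz"); P=cloud(d["rz"],d["K"],d["M"]); T=(P-d["tcp"])@d["r"]
m=(d["rz"]>0)&(T[...,2]>-.05)&(T[...,2]<.03)&(abs(T[...,0])<.03)
for s in(-1,1):
    k=m&(T[...,1]*s>.0)&(abs(T[...,1])<.075)
    if k.sum()>20: print("side",s,"n",k.sum(),"tool z pct",np.round(np.percentile(T[k][:,2],[50,90,98,99.5])*1e3,1),"x",np.round(np.percentile(T[k][:,0],[2,50,98])*1e3,1),"y",np.round(np.percentile(T[k][:,1],[2,50,98])*1e3,1))
E
python3 tips.py w1
```

```text
side -1 n 3713 tool z pct [-30.9 -13.4  -7.9  -5.9] x [-8.5  8.2 13.6] y [-60.5 -43.6 -42.5]
side 1 n 3708 tool z pct [-30.8 -13.4  -7.9  -6.2] x [-8.5  8.1 13.5] y [42.2 43.3 60.3]
```

Request:
step_arm --pt "0.01 0 0.15 0" --pt "0 0 0.15 0" --pt "0 0 0.15 0" --pt "0 0 0.1 0" --pt "0 0 0.055 0" --grip_force 50

```text
time_s: 2.07
tool_pos: [0.4658, -0.4084, 0.0168]
ee_rot: [-0.001, 0.8, 0.6, -0.0]
ft_force: [0.2, -0.0, 1.2]
gripper_width: 0.0854
```

Request:
step_arm --pt "0 0 0 0" --pt "0 0 0 0" --pt "0 0 0 0"

```text
time_s: 2.32
tool_pos: [0.4669, -0.4095, 0.0203]
ee_rot: [0.001, 0.799, 0.601, 0.0]
ft_force: [0.1, -0.5, 0.8]
gripper_width: 0.0855
```

Request:
step_arm --pt "0 0 0 0" --pt "0 0 0 0" --pt "0 0 0 0" --pt "0 0 0 0" --pt "0 0 0 0" --grip 0.45 --grip_force 50

```text
time_s: 2.73
tool_pos: [0.4665, -0.4091, 0.0198]
ee_rot: [0.001, 0.799, 0.601, 0.0]
ft_force: [-3.2, 1.9, 10.0]
gripper_width: 0.0538
```

Request:
step_arm --pt "0 0 0 0" --pt "0 0 0 0" --pt "0 0 0 0"

```text
time_s: 2.98
tool_pos: [0.4665, -0.4091, 0.0197]
ee_rot: [0.001, 0.799, 0.601, 0.0]
ft_force: [-2.9, 2.1, 9.6]
gripper_width: 0.0537
```

```bash
python3 g.py w2; python3 tips.py w2
```

```text
t 2.9833 pos [ 0.4664803  -0.4090798   0.01974911] q [7.94174594e-04 7.99068729e-01 6.01239157e-01 1.08621681e-04] f [-2.87372066  2.07641474  9.64637471] w 0.05370062380790301
x ang 73.91739110978293 y ang -16.082546220286062
grater z [ 467.21 -406.88  109.47   69.31   73.84] px bbox (200, 164, 155, 216)
ztop 0.020530360829570632
grater col [ 467.38 -406.3   110.68   69.31   73.84] px bbox (200, 161, 155, 219)
side -1 n 18991 tool z pct [-0.7 19.9 20.4 20.8] x [-27.    8.2  28.7] y [-73.2 -33.3  -1.7]
side 1 n 19061 tool z pct [-0.6 20.1 20.7 21. ] x [-27.1   8.1  28.8] y [ 1.4 33.1 73.1]
```

Request:
step_arm --pt "0 0 -0.05 0" --pt "0 0 -0.1 0" --pt "0 0 -0.15 0" --pt "0 0 -0.1 0" --pt "0 0 -0.05 0"

```text
time_s: 3.45
tool_pos: [0.4668, -0.4094, 0.1119]
ee_rot: [0.002, 0.799, 0.601, 0.0]
ft_force: [-0.0, -0.4, -1.4]
gripper_width: 0.0541
```

Request:
step_arm --pt "0 0 0 0" --pt "0 0 0 0"

```text
time_s: 3.62
tool_pos: [0.4659, -0.4086, 0.1079]
ee_rot: [-0.0, 0.799, 0.601, -0.0]
ft_force: [-0.4, -0.3, -2.5]
gripper_width: 0.0541
```

```bash
python3 w.py w3; python3 - <<'E'
from h import *
d=np.load("w3.npz"); P=cloud(d["rz"],d["K"],d["M"]); T=(P-d["tcp"])@d["r"]
img=d["img"]; k=(abs(T[...,1])<.022)&(d["rz"]>0)&(abs(T[...,0])<.06)&(abs(T[...,2])<.02)
p=T[k]; A=np.c_[p[:,:2],np.ones(len(p))]; print("plane z=ax+by+c",np.linalg.lstsq(A,p[:,2],rcond=None)[0], "x range",np.percentile(p[:,0],[.5,99.5]))
i,_,_,_=cam("side"); save("s3",np.vstack([cv2.resize(img,(400,300)),cv2.resize(i,(400,300))]))
E
```

```text
t 3.6167 pos [ 0.465922   -0.40855867  0.10791754] q [-9.29746307e-05  7.99063220e-01  6.01247006e-01 -1.67652198e-05] f [-0.37385486 -0.32249487 -2.49144584] w 0.054056652910421096
x ang 73.91852031790764 y ang -16.081478860196814
plane z=ax+by+c [ 0.01412948  0.00139421 -0.0006197 ] x range [-0.05230963  0.05611526]
```

View pics/s3.png

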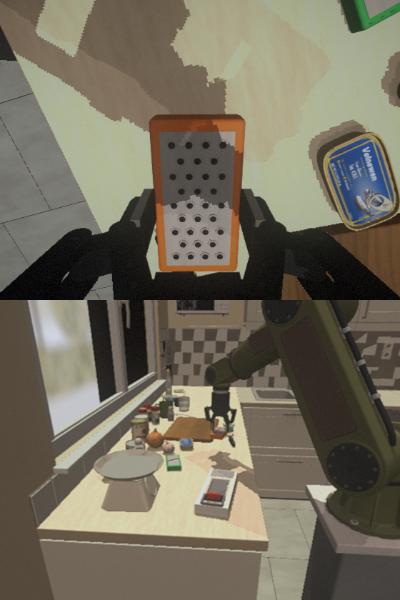

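The grater is held level and centred. The lower pane shows the slicer at about (215,495) with its red bolt nearest that camera. I'll approach the slicer but stop short, so I can see the recess and the insert in the same wrist view.

Request:
step_arm --pt "0 0 0 -0.08" --pt "0 0 0 -0.08" --pt "0.1 -0.03 0 0" --pt "0.16 -0.04 0 0" --pt "0.16 -0.04 0 0"

```text
time_s: 4.13
tool_pos: [0.4563, -0.3212, 0.1064]
ee_rot: [-0.001, 0.76, 0.65, -0.0]
ft_force: [1.7, 0.5, -2.0]
gripper_width: 0.0538
```

Request:
step_arm --pt "0.16 -0.04 0 0" --pt "0.16 -0.04 0 0" --pt "0.16 -0.04 0 0" --pt "0.1 -0.03 0 0" --pt "0.06 -0.02 0 0"

```text
time_s: 4.55
tool_pos: [0.4427, -0.1883, 0.1072]
ee_rot: [-0.001, 0.759, 0.651, -0.0]
ft_force: [-0.7, 0.8, -1.5]
gripper_width: 0.0542
```

Request:
step_arm --pt "0 0 0 0" --pt "0 0 0 0" --pt "0 0 0 0"

```text
time_s: 4.8
tool_pos: [0.4436, -0.1915, 0.108]
ee_rot: [-0.0, 0.76, 0.65, -0.0]
ft_force: [-0.2, -1.2, -0.6]
gripper_width: 0.0537
```

```bash
cat > sl.py <<'E'
from w import *
hsv=cv2.cvtColor(img,cv2.COLOR_RGB2HSV).astype(int); H,S,V=hsv[...,0],hsv[...,1],hsv[...,2]
near=np.hypot(P[...,0]-.463,P[...,1]+.062)<.14
rect(near&(Z>.02)&(Z<.07),.034,"slicer")
rect((abs(P[...,0]-.463)<.07)&(abs(P[...,1]+.061)<.085)&(Z<.029)&(Z>.012)&near,.034,"recess z")
rect((abs(P[...,0]-.477)<.05)&(abs(P[...,1]-.028)<.04)&((H<6)|(H>174))&(S>140)&(V>50),.059,"red")
E
python3 sl.py w4
```

```text
t 4.8 pos [ 0.44361214 -0.19149141  0.10801107] q [-5.41150297e-05  7.59905351e-01  6.50033727e-01 -9.29456735e-05] f [-0.2279708  -1.22770953 -0.61575218] w 0.05367437253310379
x ang 81.08829061721515 y ang -8.911710207829085
slicer [ 453.37 -118.3   120.18   99.6    81.15] px bbox (182, 0, 183, 211)
recess z [458.97 -82.89  48.32  47.46  81.06] px bbox (230, 0, 87, 95)
red none
```

View pics/w4.png

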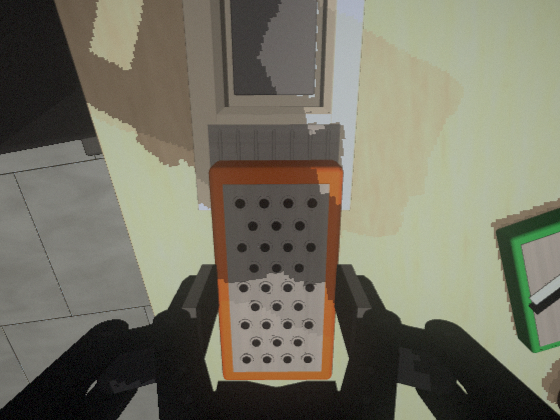

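```bash
python3 - <<'E'
from h import *
d=np.load("w4.npz"); K,M=d["K"],d["M"]; P=cloud(d["rz"],K,M); T=(P-d["tcp"])@d["r"]
print("cam in tool",(M[:3,3]-d["tcp"])@d["r"])
for r in range(60,215,5):
    c=slice(268,284)
    print(r,np.round(np.median(T[r,c],0)[[0]]*1e3,1),"Z",np.round(np.median(P[r,c,2])*1e3,1),"plane34 x",np.round(((onplane([276,r],.034,K,M)-d["tcp"])@d["r"])[0,0]*1e3,1), np.median(d["img"][r,c],0))
print("left edge slicer col 205:")
for r in range(195,222,3): print(r,np.round(P[r,203:208,2].mean()*1e3,1),np.round(((onplane([205,r],.034,K,M)-d["tcp"])@d["r"])[0,0]*1e3,1),d["img"][r,205])
print("lateral recess row 60");
for c in list(range(184,250,4))+list(range(310,372,4)): print(c,np.round(P[58:62,c,2].mean()*1e3,1),np.round(((onplane([c,60],.034,K,M)-d["tcp"])@d["r"])[0,1]*1e3,1),d["img"][60,c])
for r in (200,300,350): print("insert lateral row",r,[(c,np.round(T[r,c]*1e3,1)) for c in (212,216,220,224,330,334,338,342)])
E
```

```text
cam in tool [ 8.06211000e-02 -6.29957829e-06 -1.34783003e-01]
60 [105.1] Z 23.5 plane34 x 103.9 [106. 101.  98.]
65 [102.3] Z 23.6 plane34 x 101.2 [107. 103.  99.]
70 [99.5] Z 23.7 plane34 x 98.6 [105.  101.5  99. ]
75 [96.7] Z 23.8 plane34 x 95.9 [107. 103. 100.]
80 [93.8] Z 23.4 plane34 x 93.2 [106.5 102.  100. ]
85 [91.] Z 23.7 plane34 x 90.5 [106.5 102.5  99. ]
90 [88.1] Z 23.5 plane34 x 87.7 [93.  90.  87.5]
95 [85.4] Z 10.3 plane34 x 85.0 [120. 113. 101.]
100 [82.3] Z 9.9 plane34 x 82.2 [127.  117.5 106. ]
105 [79.2] Z 10.1 plane34 x 79.3 [126.  118.  105.5]
110 [76.4] Z 32.0 plane34 x 76.5 [121. 113. 101.]
115 [73.6] Z 34.3 plane34 x 73.6 [129. 121. 108.]
120 [70.7] Z 34.1 plane34 x 70.7 [130.  121.  107.5]
125 [67.9] Z 35.2 plane34 x 67.8 [91. 86. 82.]
130 [64.9] Z 34.8 plane34 x 64.8 [90. 85. 81.]
135 [62.] Z 35.6 plane34 x 61.9 [85.  80.5 76. ]
140 [59.] Z 35.0 plane34 x 58.8 [87. 82. 77.]
145 [56.] Z 35.4 plane34 x 55.8 [86.  82.  76.5]
150 [52.9] Z 35.0 plane34 x 52.8 [86. 80. 76.]
155 [49.9] Z 35.3 plane34 x 49.7 [86.  79.5 75.5]
160 [55.9] Z 91.6 plane34 x 46.5 [77.  50
[... 1997 characters left out ...]
7, 25.9,  0.5])), (342, array([20.5, 42.6, 74. ]))]
insert lateral row 300 [(212, array([  1.8, -27.1, -12.9])), (216, array([ -3.2, -27. ,  -5.1])), (220, array([ -5.6, -26. ,  -1.3])), (224, array([ -5.9, -24.2,  -0.9])), (330, array([-6.5, 24.8,  0. ])), (334, array([-6.9, 26.8,  0.7])), (338, array([-1. , 26.7, -8.5])), (342, array([  2.9,  27.1, -14.6]))]
insert lateral row 350 [(212, array([-127.2,  -57. ,  108. ])), (216, array([-127.2,  -53.5,  108. ])), (220, array([-126.9,  -49.9,  107.8])), (224, array([-34.4, -25.7,  -0.3])), (330, array([-34.8,  26.2,   0.1])), (334, array([-126.9,   50.7,  107.7])), (338, array([-126.5,   54.1,  107.2])), (342, array([-127.1,   57.8,  107.9]))]
```

Request:
step_arm --pt "0.1 -0.0085 0 0" --pt "0.15 0 0 0" --pt "0.15 0 0 0" --pt "0.15 0 0 0" --pt "0.113 0 0 0"

```text
time_s: 5.27
tool_pos: [0.4626, -0.0584, 0.1082]
ee_rot: [-0.0, 0.76, 0.65, 0.0]
ft_force: [0.4, 0.3, -1.6]
gripper_width: 0.0538
```

Request:
step_arm --pt "0 0 0.08 0" --pt "0 0 0.08 0" --pt "0 0 0.07 0" --pt "0 0 0 0" --pt "0 0 0 0"

```text
time_s: 5.68
tool_pos: [0.4622, -0.0599, 0.062]
ee_rot: [-0.001, 0.76, 0.65, -0.0]
ft_force: [-0.9, 0.0, -1.6]
gripper_width: 0.0539
```

```bash
python3 w.py w5; python3 - <<'E'
from h import *
d=np.load("w5.npz"); K,M=d["K"],d["M"]; P=cloud(d["rz"],K,M); T=(P-d["tcp"])@d["r"]
hsv=cv2.cvtColor(d["img"],cv2.COLOR_RGB2HSV).astype(int)
t=T[...,2]
for x in (-40,-25,25,40,52,58,62,72): # lateral profile edges of insert & slicer
    k=(abs(T[...,0]*1e3-x)<1.5)&(abs(T[...,1])<.06); y=T[k][:,1]*1e3; z=P[k][:,2]*1e3
    i=y[(z>50)]; s=y[(z>29)&(z<45)]
    print(x,"insert",np.round([i.min(),i.max()],1) if len(i) else None,"slicer",np.round([s.min(),s.max()],1) if len(s) else None)
k=(abs(T[...,1])<.01)&(abs(T[...,0])<.14); 
for x in range(40,116,3):
    q=k&(abs(T[...,0]*1e3-x)<1.5); print(x,np.round(np.median(P[q][:,2])*1e3,1) if q.any() else None,end="; ")
a=cam("top")[0]; 
save("w5m",np.vstack([d["img"][::1,::1],cv2.resize(a[195:280,140:300],(560,180))])[:600])
E
```

```text
t 5.6833 pos [ 0.46223508 -0.05992486  0.06199922] q [-5.31415341e-04  7.60028114e-01  6.49889846e-01 -4.13683222e-04] f [-0.85213687  0.01723824 -1.64764074] w 0.05391005646051953
x ang 81.06661432409074 y ang -8.933380903934442
-40 insert [-27.1  27.6] slicer [-36.2  36. ]
-25 insert [-27.5  28.2] slicer None
25 insert [-28.1  27.5] slicer [-49.9  49.9]
40 insert [-28.   27.7] slicer [-49.5  49.9]
52 insert [-28.1  27.8] slicer [-49.5  49.9]
58 insert None slicer [-50.   49.8]
62 insert None slicer [-49.8  50.1]
72 insert None slicer [-49.8  50.2]
40 63.2; 43 63.2; 46 62.9; 49 62.5; 52 61.9; 55 56.3; 58 10.0; 61 31.7; 64 33.8; 67 39.7; 70 40.1; 73 40.5; 76 40.3; 79 40.4; 82 196.8; 85 40.3; 88 44.5; 91 59.1; 94 59.1; 97 58.2; 100 39.8; 103 34.2; 106 34.3; 109 34.2; 112 34.1; 115 34.4;
```

View pics/w5m.png

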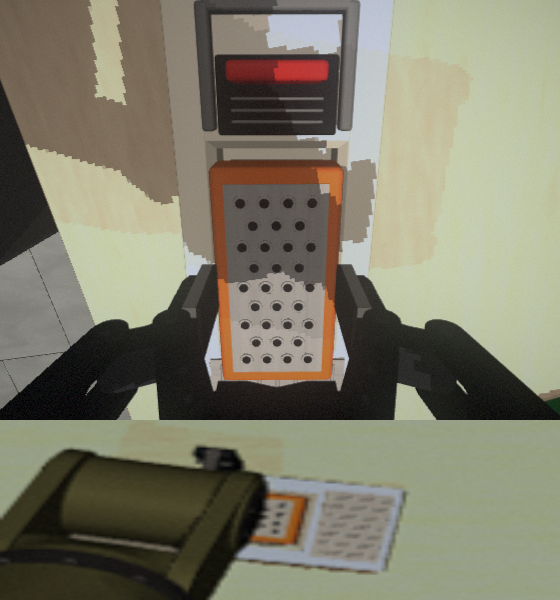

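The wrist view shows the insert centred sideways over the recess, with the bolt plate and red grip clear ahead at (276,70). It sits a little short of centre along its length, so I'll nudge it 1.2 mm forward and lower it.

Request:
step_arm --pt "0.006 0 0.015 0" --pt "0 0 0.02 0" --pt "0 0 0.02 0" --pt "0 0 0.015 0" --pt "0 0 0.01 0"

```text
time_s: 6.2
tool_pos: [0.4623, -0.0581, 0.0458]
ee_rot: [-0.0, 0.76, 0.65, -0.0]
ft_force: [0.4, 0.4, -1.1]
gripper_width: 0.0542
```

Request:
step_arm --pt "0 0 0.005 0" --pt "0 0 0.005 0" --pt "0 0 0 0"

```text
time_s: 6.45
tool_pos: [0.4624, -0.0582, 0.0442]
ee_rot: [-0.0, 0.76, 0.65, -0.0]
ft_force: [0.3, 0.3, -1.2]
gripper_width: 0.0541
```

Request:
step_arm --pt "0 0 0.004 0" --pt "0 0 0.003 0" --pt "0 0 0 0"

```text
time_s: 6.7
tool_pos: [0.4626, -0.0582, 0.043]
ee_rot: [0.0, 0.76, 0.65, 0.0]
ft_force: [-0.2, -0.2, 0.5]
gripper_width: 0.0537
```

It's touching down. I'll release, rise and look.

Request:
step_arm --pt "0 0 0 0" --pt "0 0 0 0" --pt "0 0 0 0" --pt "0 0 0 0" --pt "0 0 0 0" --grip 0.9

```text
time_s: 7.12
tool_pos: [0.4625, -0.0582, 0.0429]
ee_rot: [0.0, 0.76, 0.65, 0.0]
ft_force: [0.5, -0.5, 1.0]
gripper_width: 0.0763
```

Request:
step_arm --pt "0 0 -0.05 0" --pt "0 0 -0.1 0" --pt "0 0 -0.1 0" --pt "0 0 -0.05 0" --pt "0 0 0 0"

```text
time_s: 7.53
tool_pos: [0.4635, -0.0583, 0.1052]
ee_rot: [0.002, 0.76, 0.65, 0.001]
ft_force: [0.6, -0.1, -0.4]
gripper_width: 0.077
```

Request:
step_arm --pt "0 0 0 0" --pt "0 0 0 0" --pt "0 0 0 0" --pt "0 0 0 0" --pt "0 0 0 0" --grip 0 --grip_force 30

```text
time_s: 7.95
tool_pos: [0.4622, -0.0581, 0.1023]
ee_rot: [-0.0, 0.76, 0.65, -0.0]
ft_force: [-0.2, 0.1, -0.9]
gripper_width: 0.0161
```

```bash
python3 w.py w6; cat > ins.py <<'E'
from h import *
import sys
d=np.load(sys.argv[1]+".npz"); K,M=d["K"],d["M"]; P=cloud(d["rz"],K,M); T=(P-d["tcp"])@d["r"]
k=(T[...,0]>.018)&(T[...,0]<.052)&(abs(T[...,1])<.024)&(P[...,2]<.055)
p=P[k]; q=T[k]; print("front half: plane",np.linalg.lstsq(np.c_[q[:,:2],np.ones(len(q))],p[:,2]*1e3,rcond=None)[0])
for x in (-50,-40,-30,-20,0,20,30,40,50,53,56,59,62,64,66,70,75,80,85,88,91,94,97,100,103):
    s=(abs(T[...,0]*1e3-x)<1.2)&(abs(T[...,1])<.02); b=(abs(T[...,0]*1e3-x)<1.2)&(abs(abs(T[...,1])-.042)<.005)
    print(x,*[np.round(np.median(P[i][:,2])*1e3,1) if i.any() else None for i in (s,b)],end="; ")
E
python3 ins.py w6
```

```text
t 7.95 pos [ 0.46223035 -0.05810825  0.10229211] q [-4.25191677e-04  7.59713325e-01  6.50257925e-01 -3.37216643e-04] f [-0.1978761   0.10852434 -0.93350122] w 0.016083132183136617
x ang 81.12211545132575 y ang -8.877882026121778
front half: plane [-10.57984173   0.59165421  44.1588068 ]
-50 43.1 34.0; -40 44.0 34.0; -30 44.1 34.0; -20 44.1 34.1; 0 44.8 165.6; 20 171.7 34.0; 30 44.1 34.1; 40 44.2 34.2; 50 43.3 34.2; 53 43.2 34.2; 56 38.7 34.2; 59 31.4 34.2; 62 34.0 34.2; 64 34.5 34.2; 66 39.9 34.1; 70 40.4 34.3; 75 40.4 34.3; 80 237.1 34.3; 85 40.1 34.1; 88 58.5 34.2; 91 59.2 34.2; 94 58.4 34.2; 97 40.2 34.2; 100 34.2 34.2; 103 34.2 34.3;
```

View pics/w6.png

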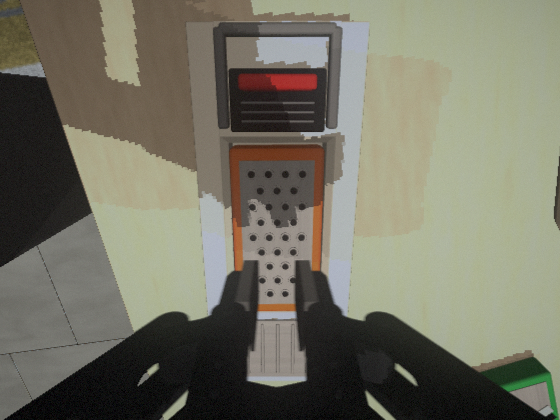

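The insert sits level in the recess, 10 mm proud, with all its edges inside the mouth. I'll press it down with the closed fingertips.

Request:
step_arm --pt "0.008 0 0.05 0" --pt "0 0 0.08 0" --pt "0 0 0.06 0" --pt "0 0 0.04 0" --pt "0 0 0 0"

```text
time_s: 8.42
tool_pos: [0.4618, -0.0563, 0.055]
ee_rot: [-0.001, 0.76, 0.65, -0.001]
ft_force: [-0.1, -0.6, -0.7]
gripper_width: 0.0002
```

Request:
step_arm --pt "0 0 0.015 0" --pt "0 0 0.01 0" --pt "0 0 0.01 0" --pt "0 0 0 0" --pt "0 0 0 0"

```text
time_s: 8.83
tool_pos: [0.4628, -0.0566, 0.0501]
ee_rot: [0.0, 0.76, 0.65, 0.0]
ft_force: [-0.2, 0.3, -0.0]
gripper_width: -0.0001
```

Request:
step_arm --pt "0 0 0.008 0" --pt "0 0 0.008 0" --pt "0 0 0.008 0" --pt "0 0 0 0" --pt "0 0 0 0"

```text
time_s: 9.25
tool_pos: [0.4627, -0.0566, 0.0449]
ee_rot: [-0.0, 0.76, 0.65, -0.0]
ft_force: [0.3, 0.1, 1.1]
gripper_width: 0.0002
```

Request:
step_arm --pt "0 0 0.006 0" --pt "0 0 0.006 0" --pt "0 0 0.004 0" --pt "0 0 0 0" --pt "0 0 0 0"

```text
time_s: 9.67
tool_pos: [0.4628, -0.0566, 0.042]
ee_rot: [0.0, 0.76, 0.65, 0.0]
ft_force: [-2.2, 1.8, 6.1]
gripper_width: 0.0
```

Request:
step_arm --pt "0 0 0.003 0" --pt "0 0 0.003 0" --pt "0 0 0 0" --pt "0 0 0 0"

```text
time_s: 10.0
tool_pos: [0.4629, -0.0566, 0.0418]
ee_rot: [0.0, 0.76, 0.65, 0.0]
ft_force: [-8.5, 1.2, 24.8]
gripper_width: -0.0002
```

It has bottomed out, at 25 N with no further travel. I'll back off and check for flush.

Request:
step_arm --pt "0 0 -0.04 0" --pt "0 0 -0.1 0" --pt "0 0 -0.12 0" --pt "0 0 -0.04 0" --pt "0 0 0 0"

```text
time_s: 10.42
tool_pos: [0.4635, -0.0567, 0.1022]
ee_rot: [0.001, 0.76, 0.65, 0.001]
ft_force: [-0.1, -0.8, 0.3]
gripper_width: -0.0001
```

```bash
python3 w.py w7; python3 ins.py w7; python3 - <<'E'
from h import *
d=np.load("w7.npz"); P=cloud(d["rz"],d["K"],d["M"]); T=(P-d["tcp"])@d["r"]
hsv=cv2.cvtColor(d["img"],cv2.COLOR_RGB2HSV).astype(int)
m=((hsv[...,0]<6)|(hsv[...,0]>174))&(hsv[...,1]>140)&(P[...,2]>.05)&(P[...,2]<.065)
q=T[m]*1e3; print("\ngrip tool x,y pct",np.percentile(q[:,0],[1,50,99]),np.percentile(q[:,1],[1,50,99]))
E
```

```text
t 10.4167 pos [ 0.4635069 -0.0567051  0.102168 ] q [0.00125635 0.75971541 0.65025374 0.00099295] f [-0.08650729 -0.80259338  0.30621269] w -0.0001458448808776006
x ang 81.12158591275147 y ang -8.878391133879616
front half: plane [-15.57782146  -3.91973059  35.14245443]
-50 None 34.0; -40 None 34.2; -30 33.8 33.9; -20 34.8 33.9; 0 35.5 34.9; 20 173.5 34.2; 30 34.8 34.0; 40 35.0 34.2; 50 34.0 34.1; 53 33.6 34.1; 56 30.5 34.1; 59 33.0 34.2; 62 34.2 34.1; 64 39.8 34.2; 66 40.2 34.3; 70 40.5 34.1; 75 40.4 34.1; 80 236.9 34.2; 85 41.0 34.2; 88 59.2 34.3; 91 59.1 34.1; 94 40.3 34.2; 97 39.4 34.1; 100 34.3 34.2; 103 34.2 34.2; 
grip tool x,y pct [85.29663713 89.02654569 92.8209    ] [-19.9335401   -0.71624748  18.14502272]
```

The insert is flush to within about 1 mm. Next I'll go beyond the grip, with the fingers shut, and push the bolt home.

Request:
step_arm --pt "0.08 -0.003 0 0" --pt "0.15 0 0 0" --pt "0.15 0 0 0" --pt "0.12 0 0 0" --pt "0.06 0 0 0"

```text
time_s: 10.88
tool_pos: [0.4789, 0.0563, 0.0992]
ee_rot: [-0.001, 0.759, 0.651, -0.001]
ft_force: [-1.0, 0.0, 0.1]
gripper_width: 0.0
```

Request:
step_arm --pt "0 0 0.06 0" --pt "0 0 0.08 0" --pt "0 0 0.06 0" --pt "0 0 0.035 0" --pt "0 0 0 0"

```text
time_s: 11.3
tool_pos: [0.4783, 0.0538, 0.0517]
ee_rot: [-0.001, 0.76, 0.65, -0.001]
ft_force: [0.1, 0.1, -0.7]
gripper_width: 0.0001
```

Request:
step_arm --pt "0 0 0 0" --pt "0 0 0 0"

```text
time_s: 11.47
tool_pos: [0.4797, 0.054, 0.0541]
ee_rot: [0.0, 0.76, 0.65, 0.0]
ft_force: [-0.0, -0.2, 0.4]
gripper_width: 0.0001
```

Request:
step_arm --pt "-0.02 0 0 0" --pt "-0.02 0 0 0" --pt "-0.02 0 0 0" --pt "-0.02 0 0 0" --pt "-0.02 0 0 0"

```text
time_s: 11.88
tool_pos: [0.4765, 0.034, 0.054]
ee_rot: [0.0, 0.76, 0.65, 0.0]
ft_force: [0.8, 1.1, 1.8]
gripper_width: 0.0001
```

Request:
step_arm --pt "-0.01 0 0 0" --pt "-0.01 0 0 0" --pt "0 0 0 0"

```text
time_s: 12.13
tool_pos: [0.4756, 0.0301, 0.0537]
ee_rot: [0.0, 0.76, 0.65, -0.0]
ft_force: [0.3, 0.0, 0.3]
gripper_width: 0.0
```

Request:
step_arm --pt "-0.01 0 0 0" --pt "-0.008 0 0 0" --pt "0 0 0 0"

```text
time_s: 12.38
tool_pos: [0.475, 0.0267, 0.0536]
ee_rot: [-0.0, 0.76, 0.65, -0.0]
ft_force: [0.1, 0.6, -0.2]
gripper_width: 0.0001
```

Request:
step_arm --pt "-0.006 0 0 0" --pt "-0.004 0 0 0" --pt "0 0 0 0"

```text
time_s: 12.63
tool_pos: [0.4748, 0.0254, 0.0537]
ee_rot: [-0.0, 0.76, 0.65, 0.0]
ft_force: [0.3, 7.3, 0.4]
gripper_width: 0.0
```

Request:
step_arm --pt "-0.005 0 0 0" --pt "-0.003 0 0 0" --pt "0 0 0 0" --pt "0 0 0 0"

```text
time_s: 12.97
tool_pos: [0.4748, 0.0251, 0.0538]
ee_rot: [-0.001, 0.76, 0.65, 0.001]
ft_force: [2.4, 21.4, -0.9]
gripper_width: -0.0
```

The bolt has stalled at 21 N. I'll back off, rise and check from above.

Request:
step_arm --pt "0.03 0 0 0" --pt "0.03 0 0 0" --pt "0 0 -0.1 0" --pt "0 0 -0.15 0" --pt "0 0 -0.15 0"

```text
time_s: 13.38
tool_pos: [0.4758, 0.0353, 0.1341]
ee_rot: [-0.001, 0.76, 0.65, -0.001]
ft_force: [0.8, 0.4, -0.0]
gripper_width: 0.0004
```

Request:
step_arm --pt "-0.15 0 -0.08 0" --pt "-0.18 0 0 0" --pt "-0.18 0 0 0" --pt "-0.18 0 0 0" --pt "-0.15 0 0 0"

```text
time_s: 13.8
tool_pos: [0.4499, -0.1327, 0.1498]
ee_rot: [0.0, 0.76, 0.65, -0.0]
ft_force: [1.0, 0.3, -0.3]
gripper_width: 0.0
```

Request:
step_arm --pt "-0.02 0 0 0" --pt "0 0 0 0" --pt "0 0 0 0" --pt "0 0 0 0"

```text
time_s: 14.13
tool_pos: [0.4501, -0.1337, 0.1496]
ee_rot: [-0.0, 0.759, 0.651, -0.0]
ft_force: [0.0, 0.0, -0.2]
gripper_width: 0.0003
```

```bash
python3 w.py w8; python3 - <<'E'
from h import *
d=np.load("w8.npz"); P=cloud(d["rz"],d["K"],d["M"]); T=(P-d["tcp"])@d["r"]; Z=P[...,2]*1e3
hsv=cv2.cvtColor(d["img"],cv2.COLOR_RGB2HSV).astype(int)
m=((hsv[...,0]<6)|(hsv[...,0]>174))&(hsv[...,1]>140)&(Z>48)&(Z<65)
q=T[m]*1e3; print("grip tool x,y",np.percentile(q[:,0],[1,50,99]),np.percentile(q[:,1],[1,50,99]))
yc=np.median(q[:,1])/1e3; y=T[...,1]-yc
x=T[...,0]*1e3; g=np.median(q[:,0])
f=lambda k:np.round(np.median(Z[k]),1) if k.any() else None
for r in range(-200,40,4):
    b=abs(x-g-r)<1.5; print(r,f(b&(abs(y)<.018)),f(b&(abs(y-.022)<.003)),f(b&(abs(y+.022)<.003)),f(b&(abs(abs(y)-.043)<.004)),end="; ")
E
```

```text
t 14.1333 pos [ 0.45005    -0.1337466   0.14961171] q [-1.17613903e-04  7.59401787e-01  6.50621941e-01 -3.82783901e-05] f [ 0.04724809  0.0347835  -0.19513762] w 0.00028847603560270597
x ang 81.17702007706531 y ang -8.822978680719611Traceback (most recent call last):
  File "<stdin>", line 5, in <module>
    return _quantile_unchecked(
        a, q, axis, out, overwrite_input, method, keepdims, weights)
    return _ureduce(a,
                    func=_quantile_ureduce_func,
    ...<5 lines>...
                    overwrite_input=overwrite_input,
                    method=method)
    r = func(a, **kwargs)
    result = _quantile(arr,
                       quantiles=q,
    ...<2 lines>...
                       out=out,
                       weights=wgt)
    slices_having_nans = np.isnan(arr[-1, ...])
                                  ~~~^^^^^^^^^
IndexError: index -1 is out of bounds for axis 0 with size 0
```

View pics/w8.png

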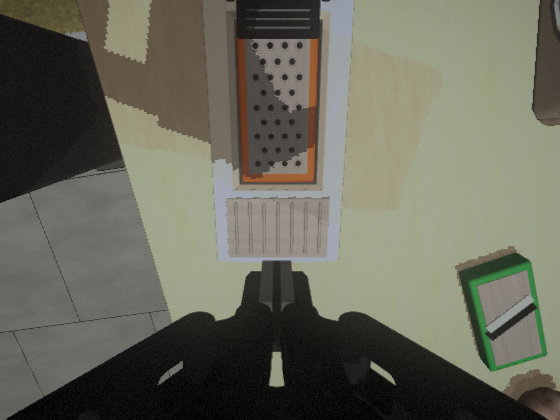

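The bolt plate's edge is at row 38, lying over the insert's far end, and the insert's near end is at row 183 inside the recess. Now the numbers, from the same frame.

```bash
python3 - <<'E'
from h import *
d=np.load("w8.npz"); P=cloud(d["rz"],d["K"],d["M"]); T=(P-d["tcp"])@d["r"]; Z=P[...,2]*1e3; x=T[...,0]*1e3; y=T[...,1]*1e3
for c in (240,276,316): # columns: x where plate ends and z along the insert
    print(c,[(r,round(float(x[r,c]),1),round(float(np.median(Z[r,c-2:c+3])),1)) for r in list(range(28,46,2))+[60,80,100,120,140,160,170,176,180,184,188,192,196]])
print("slicer end",[(r,round(float(x[r,330]),1),round(float(Z[r,330]),1)) for r in range(252,268,2)])
print("slicer rim z",np.median(Z[60:180,214:228]),np.median(Z[60:180,332:342]),"insert z near/far",np.median(Z[130:165,262:292]),np.median(Z[48:75,262:292]))
a=cam("top"); P=cloud(a[1],a[2],a[3]); h=cv2.cvtColor(a[0],cv2.COLOR_RGB2HSV).astype(int)
m=((h[...,0]<6)|(h[...,0]>174))&(h[...,1]>140)&(h[...,2]>60); m[:,:145]=0;m[:,265:]=0;m[:205]=0;m[275:]=0
c=max(cv2.findContours(m.astype(np.uint8),0,2)[0],key=cv2.contourArea); w=onplane(c[:,0],.055,a[2],a[3])[:,:2]*1e3
print("red grip top cam",cv2.minAreaRect(w.astype(np.float32)))
E
```

```text
240 [(28, 126.8, 40.9), (30, 125.7, 40.0), (32, 124.6, 40.1), (34, 123.5, 40.2), (36, 122.3, 40.5), (38, 121.2, 39.0), (40, 121.0, 33.6), (42, 119.7, 34.0), (44, 118.3, 35.3), (60, 108.5, 34.1), (80, 95.8, 33.7), (100, 82.5, 33.3), (120, 68.7, 33.5), (140, 52.3, 27.7), (160, 37.3, 30.1), (170, 29.8, 28.3), (176, 25.2, 29.1), (180, 22.3, 24.3), (184, 20.4, 30.3), (188, 18.0, 33.3), (192, 15.1, 34.1), (196, 12.0, 34.3)]
276 [(28, 126.6, 41.1), (30, 125.9, 40.0), (32, 124.6, 39.7), (34, 123.4, 40.1), (36, 122.3, 39.8), (38, 121.4, 38.4), (40, 120.8, 34.8), (42, 119.3, 34.3), (44, 118.3, 35.0), (60, 108.3, 35.6), (80, 95.6, 34.5), (100, 82.5, 34.3), (120, 68.8, 34.9), (140, 54.6, 34.3), (160, 39.8, 34.4), (170, 32.4, 35.2), (176, 27.6, 33.8), (180, 24.5, 33.5), (184, 20.4, 30.1), (188, 17.5, 32.1), (192, 15.0, 34.0), (196, 11.6, 33.5)]
316 [(28, 126.9, 40.2), (30, 125.6, 39.8), (32, 124.5, 40.4), (34, 123.3, 40.7), (36, 122.2, 39.9), (38, 121.5, 37.8), (40, 121.1, 33.3), (42, 119.6, 34.2), (44, 118.5, 33.4), (60, 108.5, 33.3), (80, 95.8, 33.2), (100, 82.5, 33.0), (120, 67.8, 26.4), (140, 52.8, 29.9), (160, 38.0, 29.4), (170, 30.6, 30.2), (176, 26.0, 30.1), (180, 23.2, 28.6), (184, 20.1, 30.2), (188, 17.9, 33.1), (192, 15.0, 34.2), (196, 11.7, 33.7)]
slicer end [(252, -36.5, 32.5), (254, -37.6, 34.2), (256, -39.7, 33.5), (258, -41.5, 33.5), (260, -43.2, 33.7), (262, -62.4, -0.8), (264, -63.5, 1.1), (266, -66.4, -0.4)]
slicer rim z 34.19457987294011 34.124698875883375 insert z near/far 34.83543256854014 34.817728248602144
red grip top cam ((487.54339599609375, 8.659031867980957), (3.390561819076538, 13.309828758239746), 64.56281280517578)
```

```bash
python3 -c "
from rig import job; print(job.sign_off())"
```

```text
the job is handed in; nothing more can be done
None
```

The orange grating insert is in the slicer's recess, steel side up and pressed flush, and the bolt is fully home over its end. I then handed the job in.

- **Insert:** I pressed it down with the closed fingers until it stopped at 25 N. The last check showed the steel face at 34.8 mm and the orange rim at about 33.3 mm, against 34.2 mm for the slicer's top. That is flush within camera error, and the insert is level from end to end.
- **Bolt:** I pushed it by the red grip until it stopped at 21 N. Its edge stands about 43 mm from the slicer's centre, so it covers roughly 11–12 mm of the insert, where 11 mm is expected.
- **Other items:** I never touched the green insert, the tin or the peeler. I did not re-measure their positions at the end.
- **At hand-in:** The arm was clear of everything, about 14 s into the 54 s allowed.
- **Checks that failed or disagreed:**
    - The wrist and top cameras differed by about 4 mm along the tool's forward direction. I set the final position from the wrist view.
    - The last top-camera reading of the grip was unusable: it found only a partial blob, probably because the arm was in the way.

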